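# Close the gecko egg tub and lift its dark cover for inspection

### The job

Draw the nested pair of lids out of the lid dock by the orange-capped vent tube and lower it, without dropping it, onto the egg tub until the clear inner lid sits flat in the mouth. Then take the dark outer cover alone by its ring grip, lift it straight up off the vent tube, and finish holding it level in the air beside the tub, no lower than the top of the tube, so that the eggs show from above through the clear lid, which must stay seated. Leave the tub standing where it is and the other things alone, and do not put the cover down or let it go at the end.

Things in the scene. Friction and masses are not known exactly. Their poses are not given: they have to be found in the camera images.
- egg_tub: Round translucent incubation tub, loose, 0.7 kg, 120 mm across the rim, 75 mm tall, seven pale eggs on a black tray inside. Its open mouth is 114 mm across. Origin: centre of its bottom, z up; its yaw does not matter.
- inner_lid: Clear round inner lid, 0.13 kg; origin: centre of its underside, z up. Plug 100 mm across at the foot, 109 mm from z 6 to 10 mm (enters the tub's mouth); flange 125 mm across, z 10 to 14 mm (rests on the tub's rim, origin then 65 mm above the tub's). A central vent tube stands on it. Nothing locks it to the cover, which lies on the flange: raised by the tube, the lid carries both.
- vent_top (a point): Centre of the top of the inner lid's upright vent tube, 69 mm above the lid's origin. Tube 22 mm across, white, its top 24 mm orange; it stands up through the cover's ring grip and 26 mm above it while nested.
- outer_cover: Dark blue-green round outer cover, 0.17 kg; origin: centre of its lower edge, z up. Skirt 138 mm across at the foot, inside 130 mm, z 0 to 9 mm; plate z 9 to 14 mm with a 32 mm centre hole; ring grip round the hole up to z 38 mm. Nested, its origin is 5 mm above the inner lid's. It lifts straight off and must rise 64 mm for its lower edge to pass the tube's top.
- ring_top (a point): Centre of the upper edge of the cover's ring grip, 38 mm above the cover's origin. The ring is upright, 54 mm across outside, 24 mm tall above the plate.
- lid_dock: Grey and white lid dock, fixed, 170 mm wide (x), 180 mm long (y), origin: centre of its underside. The inner lid's plug rests on its 4 mm floor. Side rails 144 mm apart run along y; lips on them at 28 to 32 mm height reach inward to 57 mm either side of the middle, 5 mm above the cover's plate, so the lids cannot be lifted there. The -y end is closed, the +y end open.
- dock_front (a point): Middle of the dock's open front edge, 90 mm along the dock's +y from its origin, at floor height. The lids slide out along +y; they are free of the lips once their centre is 40 mm or more beyond this point.
- torch: Bystander, loose, to be left alone: small black torch for candling, lying down, 112 mm long, 27 mm thick. Origin at the centre of its underside.
- hygrometer: Bystander, loose, to be left alone: white thermo-hygrometer with a grey display, 58 x 40 x 15 mm. Origin at the centre of its underside.
- powder_jar: Bystander, loose, to be left alone: white jar with a green screw lid, 64 mm across, 90 mm tall. Origin at the centre of its underside.
- pot_a: Bystander, loose, to be left alone: white snap-lid pot, 66 mm across, 47 mm tall. Origin at the centre of its underside.
- pot_c: Bystander, loose, to be left alone: white snap-lid pot, 62 mm across, 53 mm tall. Origin at the centre of its underside.

How it is judged (in metres and radians):
On the way, in this order (a step that is already met when the one before it is completed fails the run):
1. the nested pair is drawn out of the dock's front, from under its lips (y of each of inner_lid, outer_cover in the frame of lid_dock above 0.115 m), for 0.1 s.
2. the pair sits on the tub: the clear lid flat in its mouth, the cover down on it (horizontal distance between inner_lid and egg_tub below 0.005 m and z of inner_lid in the frame of egg_tub between 0.062 and 0.0675 m and angle between inner_lid's own z axis and vertical below 0.04 rad and z of outer_cover in the frame of egg_tub below 0.0735 m and horizontal distance between outer_cover and egg_tub below 0.01 m), for 0.2 s.
3. the cover alone is lifted off over the vent tube, the clear lid staying seated (horizontal distance between inner_lid and egg_tub below 0.005 m and z of inner_lid in the frame of egg_tub between 0.062 and 0.0675 m and angle between inner_lid's own z axis and vertical below 0.04 rad and z of outer_cover in the frame of egg_tub above 0.105 m), for 0.1 s.
At the end, for the whole second after the job is handed in: Clear lid seated in the tub (origin 62 to 67.5 mm above the tub's, under 5 mm off axis, tilt under 0.04); cover held still by the fingers alone, over 120 mm above the table, over 120 mm sideways from the tub's centre, tilt under 0.2; tub upright, within 30 mm of its start (horizontal distance between inner_lid and egg_tub below 0.005 m and z of inner_lid in the frame of egg_tub between 0.062 and 0.0675 m and angle between inner_lid's own z axis and vertical below 0.04 rad and height (world z) of outer_cover above 0.12 m and horizontal distance between outer_cover and egg_tub above 0.12 m and angle between outer_cover's own z axis and vertical below 0.2 rad and contact force between the fingers and outer_cover above 1 N and contact force between the fingers and inner_lid below 0.2 N and contact force between outer_cover and inner_lid below 0.1 N and contact force between outer_cover and egg_tub below 0.1 N and contact force between outer_cover and lid_dock below 0.1 N and linear speed of outer_cover below 0.03 m/s and distance of egg_tub from where it was at the start of the episode below 0.03 m and angle between egg_tub's own z axis and vertical below 0.05 rad); the arm keeps its last pose, push and grip.
It fails at once if the lids are let go more than 8 mm above their seat over the tub (horizontal distance between inner_lid and egg_tub below 0.05 m and z of inner_lid in the frame of egg_tub above 0.073 m and contact force between the fingers and inner_lid below 0.05 N and contact force between the fingers and outer_cover below 0.05 N).
It fails at once if at the tub, the cover comes off while the clear lid is not seated, or pulls it up (horizontal distance between inner_lid and egg_tub below 0.05 m and z of inner_lid in the frame of egg_tub above 0.07 m and z of outer_cover in the frame of inner_lid above 0.015 m).
It fails at once if the tub is tipped or shoved more than 40 mm (angle between egg_tub's own z axis and vertical above 0.2 rad or distance of egg_tub from where it was at the start of the episode above 0.04 m).
It fails at once if a bystander is moved more than 20 mm (distance of any of torch, hygrometer, powder_jar, pot_a, pot_c from where it was at the start of the episode above 0.02 m).
It also fails if it takes over 69 s, if anything falls off the work surface, if the arm or the gripper's body presses on something with over 40 N, if the wrist force passes 120 N, or if a joint passes its speed limit or range.

### The arm

A 7-joint arm with a two-finger parallel gripper is mounted at the origin on a cart in front of the work surface, level with it; the furniture and walls round the work are solid. World frame = base frame: x ahead of the robot, y to its left, z up, the work surface at z = 0. Lengths are in m, angles in degrees, forces in N, time in s.
With the tool pointing down it reaches from about 0.425 to 0.975 m from the base axis. Payload 16.7 kg.
Tool frame: the origin (TCP) lies at the very end of the fingers, on their centre line; the grasp point (between the pads) lies 19 mm behind it; z points along the fingers, y is the line along which they close (so a half turn about z gives the same grasp; the last joint's range is limited). The gripper opens to 85 mm and grips with 20 to 120 N. Pads are 22 mm wide; open, the fingers measure 114 mm over their backs; the gripper's body (76 mm by 85 mm) begins 54 mm behind the grasp point. The pads swing forward as they close: fully open they stand 13 mm farther back than shut.
Start: joints at [56.58, 24.414, 4.234, 92.017, -1.954, 63.644, -3.845], TCP at [0.284, -0.612, 0.209] pointing down, gripper open.
Joint ranges: [-163.25, 163.25], [-28.42, 122.38], [-70.27, 78.77], [12.13, 141.07], [-58.53, 238.53], [9.26, 117.41], [-156.51, 156.51]. Speed limits (degrees/s): [108.29, 108.29, 136.94, 136.94, 172.46, 172.46, 172.46].

### API

Orientations are given as a 3x3 rotation matrix whose columns are the frame's x, y, z axes.
In Python, from bench import env gives the robot as it stands.
- The arm moves only by the tool play_rows, never from a script. Its argument "series" is a list of rows, each a list of 3 entries, a list of its own where there are three numbers: the shift along the world's x, y, z in cm, then the turn, a rotation vector about the world's x, y, z in degrees, then the closure, from -1 (fully open) to 1 (shut). A call has exactly 8 rows; each row shifts and turns the commanded pose from where the row before left it; what a row does not reach is not made up. A row lasts 1/8 s, in which the tool goes at most 62.5 mm and 10.7 degrees, less where a joint would pass 70% of its speed; a pose out of reach is approached as far as the arm can. A call is refused whole if a number of a shift passes 6.25 or a number of a turn 10.7, either way. A call with a gripper value outside its range is refused whole. The fingers move at their own pace and stop on an object; "grip_force" is the grip in N (left out, the last holds). Time passes only in rows, so rows that do not move let the fingers close, or fill a call up. It gives the time, the measured TCP pose, the force, the opening and the grip force at its end, in the units of the state.
- env.get_obs(): the state, without advancing time (a new reading comes with each control period).
- env.get_image(name): name is "scene" or "top"; returns a dict with "pixels" (480x640x3 uint8, red, green, blue), "fx", "fy", "cx", "cy" (pixels), "R" (3x3) and "t" (3): a world point X has camera coordinates R X + t. Camera axes: x right, y down, z forward; pixel columns grow to the right and rows downward; lengths in m; the calibration is good to about 2 mm. A picture is of the moment at which its call begins. There is no depth.
- env.finish_job(): hands the job in; it is judged then, once.
The state is a dict: "clock": time; "joints": joint angles; "qvel": joint speeds; "joint_efforts": joint torques, N m; "ee_pos": TCP position; "eef_rot": TCP orientation; "ft_force": force on the tool from outside, world axes, zero at the start; "wrist_torque": the same for the moment, N m; "opening": opening from 0.0 (shut) to 1.0 (fully open); "finger_force": force on a finger pad.
Only numpy, scipy, OpenCV 4.12 (cv2) and the standard library are available. Lean on these libraries where they do the work, as an engineer would, in place of code of your own. Each camera call takes 0.05 s, during which the arm holds its last target. There are 200 camera calls.

## Working session

There is one attempt and no reset: what is moved stays moved. The work goes in short steps, Python scripts to look and compute and a tool call to move; the robot and the scene stay as the last step left them, time stands still between calls to the robot, and variables do not carry over. Pictures are saved under pics/ and viewed, at most 10 in all, crops included, and the job is handed in when it is done.

Besides the shell and the picture viewer there is one more tool, called as name(argument=value, ...) on one line, values as JSON. play_rows: Moves the arm, as the interface text tells. Its arguments: {"type":"object","properties":{"series":{"type":"array"},"grip_force":{"type":"number"}},"required":["series"]}

```bash
mkdir -p pics
python3 - <<'E'
from bench import env
import cv2
for n in("scene","top"):
    d=env.get_image(n); cv2.imwrite(f"pics/{n}0.png",d["pixels"][:,:,::-1]); print(n,d["fx"],d["cx"],d["cy"],d["R"],d["t"])
o=env.get_obs(); print(o["ee_pos"],o["eef_rot"],o["opening"],o["clock"],o["ft_force"])
E
```

```text
scene 527.498050197073 315.33615884463705 237.42867054191805 [[-0.75727096 -0.65281324  0.01937948]
 [-0.36267024  0.3956538  -0.84375848]
 [ 0.54314915 -0.64598215 -0.53637306]] [0.47701686 0.3066374  0.78080372]
top 469.0217665094937 317.3551206759778 242.75569298675583 [[ 0.01490511 -0.99987898 -0.00445622]
 [-0.98636893 -0.01397301 -0.16395452]
 [ 0.16387241  0.00683924 -0.98645783]] [-0.02925106  0.59977924  1.05274628]
[ 0.28354008 -0.61214063  0.20828426] [[ 9.07371512e-01  4.20329174e-01 -5.70496132e-04]
 [ 4.20329549e-01 -9.07370971e-01  9.95241471e-04]
 [-9.93226042e-05 -1.14285014e-03 -9.99999342e-01]] 1.0073008340888145 0.1 [-0.40328064  0.17149286  0.7481168 ]
```

View pics/scene0.png

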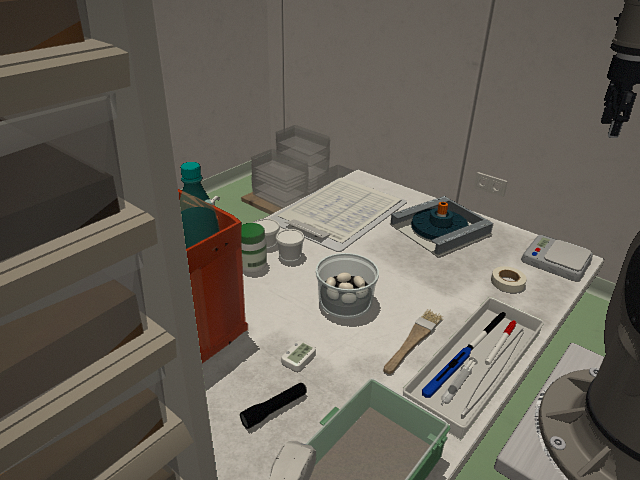

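View pics/top0.png

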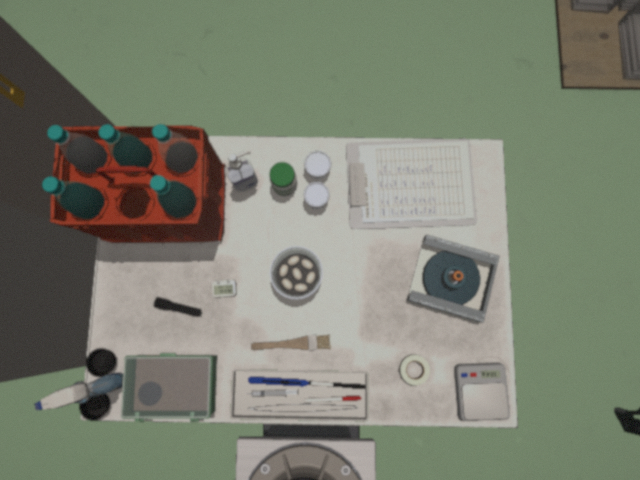

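The tub rim is near (297,273) and the orange vent near (457,276) in the top view. The dock's rails run left to right, and its open end looks to be on the left (+y). Next I'll measure these.

```bash
cat > h.py <<'E'
from bench import env
import cv2, numpy as np
def ray(d,u,v,z):
    R=np.array(d["R"]);t=np.array(d["t"]); c=-R.T@t
    r=R.T@np.array([(u-d["cx"])/d["fx"],(v-d["cy"])/d["fy"],1]); return c+r*(z-c[2])/r[2]
def pix(d,X):
    p=np.array(d["R"])@np.array(X)+np.array(d["t"]); return d["fx"]*p[0]/p[2]+d["cx"],d["fy"]*p[1]/p[2]+d["cy"]
def orange(d,roi):
    x0,y0,x1,y1=roi; h=cv2.cvtColor(d["pixels"],cv2.COLOR_RGB2HSV)[y0:y1,x0:x1]
    m=cv2.inRange(h,(4,130,90),(18,255,255)); n,l,s,c=cv2.connectedComponentsWithStats(m); i=1+s[1:,4].argmax(); return s[i]+np.array([x0,y0,0,0,0]),c[i]+[x0,y0]
def tri(a,pa,b,pb):
    A=[];B=[]
    for d,p in((a,pa),(b,pb)):
        R=np.array(d["R"]);t=np.array(d["t"]);q=((p[0]-d["cx"])/d["fx"],(p[1]-d["cy"])/d["fy"])
        for k in(0,1): A.append(R[k]-q[k]*R[2]);B.append(q[k]*t[2]-t[k])
    return np.linalg.lstsq(np.array(A),np.array(B),rcond=None)[0]
E
python3 - <<'E'
from h import *
T=env.get_image("top");S=env.get_image("scene")
so,co=orange(T,(400,220,510,330)); ss,cs=orange(S,(400,180,480,230)); print(so,co,ss,cs)
print("orange tri(mid body)",tri(T,co,S,cs),"top ray",ray(T,*co,.068))
g=T["pixels"]
crop=np.hstack([cv2.resize(g[225:330,400:510],None,fx=3.6,fy=3.6,interpolation=cv2.INTER_CUBIC),cv2.resize(g[225:330,245:355],None,fx=3.6,fy=3.6,interpolation=cv2.INTER_CUBIC)])
s=S["pixels"];crop2=np.hstack([cv2.resize(s[175:275,380:510],(396,300)),cv2.resize(s[240:340,290:420],(396,300))])
crop=cv2.resize(crop,(792,300*378//300))[:, :]
cv2.imwrite("pics/c1.png",np.vstack([crop,cv2.resize(crop2,(792,220))])[:,:,::-1])
E
```

```text
[453 271   9  10  50] [456.92 275.48] [438 202  10  13  79] [442.48101266 207.89873418]
orange tri(mid body) [ 0.52677853 -0.34240007  0.05976764] top ray [ 0.52592788 -0.34001091  0.068     ]
```

View pics/c1.png

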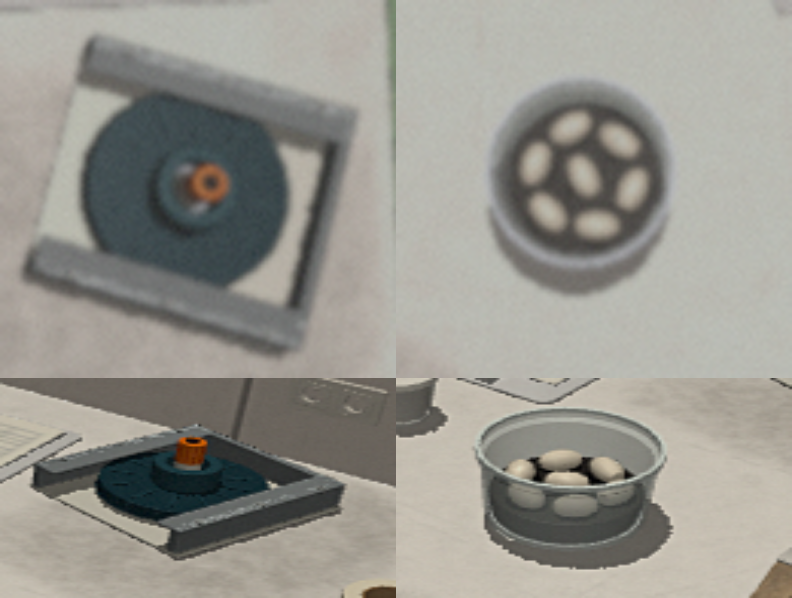

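The dock opens to the left, and its rail corners are about (426,235), (499,255), (408,300) and (484,323). The tub rim is centred near (296.4,273.6) in the top view and (347.5,273.9) in the scene view.

Run:
```python
from h import *
T=env.get_image("top");S=env.get_image("scene")
c=[ray(T,*p,.032)[:2] for p in((426.4,234.7),(499.2,254.7),(408.3,300.5),(484.2,322.8))]
for a,b in((1,0),(3,2)): v=c[a]-c[b]; print(np.linalg.norm(v),np.degrees(np.arctan2(-v[0],-v[1])*-1),"dir",-v/np.linalg.norm(v))
v=c[0]-c[2];print(np.linalg.norm(v),v/np.linalg.norm(v)); v=c[1]-c[3];print(np.linalg.norm(v),v/np.linalg.norm(v))
print("dock centre",np.mean(c,0), "front mid",(c[0]+c[2])/2)
print("tub top/scene",ray(T,296.4,273.6,.075),ray(S,347.5,273.9,.075),tri(T,(296.4,273.6),S,(347.5,273.9)))
# vent: top-face ray in both views, predicted check
g=T["pixels"]
# rim by fitting: project circle edges
for n,d in(("T",T),("S",S)):
  X=ray(d,*((296.4,273.6) if n=="T" else (347.5,273.9)),.075)
  P=np.array([pix(d,X+.06*np.array([np.cos(a),np.sin(a),0])) for a in np.linspace(0,6.28,60)]);print(n,P.min(0),P.max(0))
for n,d in(("T",T),("S",S)):
  X=np.array([.5259,-.340,0]); 
  P=np.array([pix(d,X+[.011*np.cos(a),.011*np.sin(a),z]) for a in np.linspace(0,6.28,60) for z in(.049,.073)]);print(n,P.min(0),P.max(0))
```

```text
0.17749526260328968 -14.969257169131076 dir [0.25830073 0.96606456]
0.18159124694465925 -15.583991891889104 dir [0.26865071 0.96323766]
0.16361078901353956 [ 0.95986137 -0.28047487]
0.16551600607399872 [ 0.96655992 -0.25644087]
dock centre [ 0.52408389 -0.34457762] front mid [ 0.54774184 -0.25798076]
tub top/scene [0.5242404  0.02580732 0.075     ] [0.52005283 0.03630455 0.075     ] [0.52584073 0.02669921 0.06666189]
T [269.98123568 247.4889722 ] [322.80538768 300.18233523]
S [315.86220298 255.97221041] [379.2721032  293.73202691]
T [449.80259996 270.45556997] [462.4112672  281.00766095]
S [436.97194708 201.27013717] [447.8956877 214.6269901]
```

play_rows(series=[[[3,3.4,0],[0,0,-5],-1],[[3,3.4,0],[0,0,-5],-1],[[3,3.4,0],[0,0,-5],-1],[[3,3.4,0],[0,0,-5],-1],[[3,3.4,0],[0,0,-5],-1],[[3,3.4,0],[0,0,-5],-1],[[3,3.4,0],[0,0,-5],-1],[[3.2,3.3,0],[0,0,-5],-1]], grip_force=60)

```text
clock: 1.3
ee_pos: [0.5265, -0.3403, 0.209]
eef_rot: [[0.964, -0.264, 0.0], [-0.264, -0.964, -0.0], [0.0, 0.0, -1.0]]
ft_force: [-0.1, -0.1, 0.0]
opening: 1.002
finger_force: 0.0
```

play_rows(series=[[[0,0,-2],[0,0,0],-1],[[0,0,-2],[0,0,0],-1],[[0,0,-2],[0,0,0],-1],[[0,0,-2],[0,0,0],-1],[[0,0,-1],[0,0,0],-1],[[0,0,0],[0,0,0],-1],[[0,0,0],[0,0,0],-1],[[0,0,0],[0,0,0],-1]])

```text
clock: 2.3
ee_pos: [0.5261, -0.3417, 0.1197]
eef_rot: [[0.965, -0.261, 0.001], [-0.261, -0.965, -0.0], [0.001, 0.0, -1.0]]
ft_force: [0.1, 0.1, -0.1]
opening: 0.998
finger_force: 0.0
```

Run:
```python
from h import *
T=env.get_image("top");S=env.get_image("scene");o=env.get_obs();print(o["ee_pos"],o["eef_rot"],o["clock"])
print(pix(S,o["ee_pos"]),pix(T,o["ee_pos"]))
cv2.imwrite("pics/c2.png",np.hstack([cv2.resize(S["pixels"][120:270,370:510],(400,428)),cv2.resize(T["pixels"][200:350,390:530],(400,428))])[:,:,::-1])
# tub: edges on scanlines
for n,d,u,v in(("T",T,296,273),("S",S,347,274)):
    g=cv2.GaussianBlur(cv2.cvtColor(d["pixels"],cv2.COLOR_RGB2GRAY),(0,0),.8); print(n,g[v-2:v+3,u-34:u+35].mean(0).astype(int).tolist(), g[v-34:v+35,u-2:u+3].mean(1).astype(int).tolist())
```

```text
[ 0.52588802 -0.34157117  0.11941799] [[ 9.65246055e-01 -2.61341854e-01  6.99314482e-04]
 [-2.61341717e-01 -9.65246304e-01 -2.81278210e-04]
 [ 7.48520488e-04  8.87426350e-05 -9.99999716e-01]] 2.4
(np.float64(446.4837857159172), np.float64(185.67653545787326)) (np.float64(464.4832322940392), np.float64(273.2568763937601))
T [198, 198, 198, 199, 199, 199, 199, 195, 182, 162, 141, 123, 109, 99, 90, 85, 91, 111, 138, 159, 169, 169, 159, 141, 120, 99, 84, 79, 80, 88, 108, 136, 163, 181, 189, 190, 182, 166, 142, 115, 93, 83, 81, 83, 90, 103, 122, 140, 154, 160, 159, 147, 126, 103, 91, 92, 107, 132, 159, 179, 192, 198, 200, 201, 201, 201, 201, 201, 201] [200, 200, 200, 201, 201, 201, 198, 190, 176, 162, 152, 141, 133, 122, 109, 102, 112, 136, 160, 173, 176, 168, 154, 135, 114, 95, 85, 86, 101, 126, 151, 170, 180, 184, 184, 181, 175, 162, 146, 125, 104, 89, 82, 85, 99, 121, 143, 156, 158, 150, 134, 114, 95, 84, 83, 91, 110, 133, 152, 156, 145, 132, 124, 122, 121, 123, 131, 150, 173]
S [198, 195, 182, 168, 174, 166, 141, 129, 130, 132, 134, 137, 138, 139, 140, 141, 142, 145, 146, 145, 140, 131, 127, 131, 145, 161, 172, 180, 185, 187, 187, 186, 183, 178, 173, 166, 159, 146, 130, 126, 129, 137, 147, 152, 154, 154, 151, 147, 143, 141, 140, 140, 140, 139, 139, 139, 138, 137, 136, 136, 141, 154, 162, 163, 177, 187, 195, 198, 198] [161, 167, 175, 175, 168, 160, 155, 159, 179, 193, 198, 198, 198, 180, 138, 128, 143, 159, 178, 177, 157, 147, 147, 147, 147, 148, 148, 148, 148, 148, 147, 149, 158, 176, 183, 178, 164, 148, 130, 109, 82, 62, 97, 170, 200, 200, 189, 173, 170, 172, 138, 109, 100, 120, 136, 144, 145, 139, 133, 126, 119, 114, 101, 80, 74, 80, 83, 78, 75]
```

View pics/c2.png

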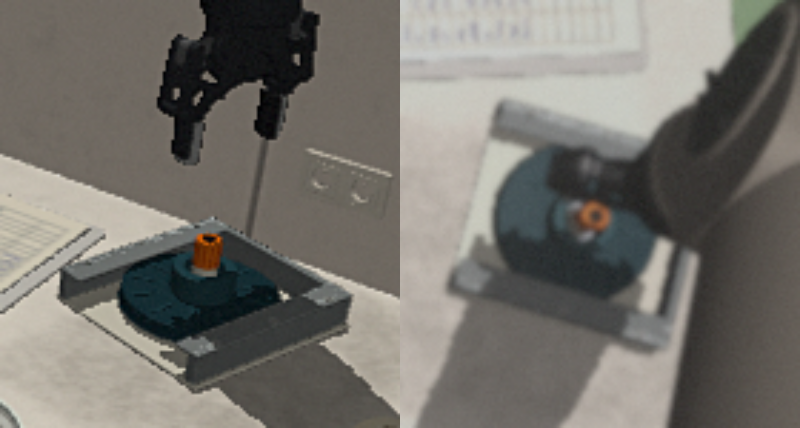

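The open fingers straddle the orange tube in both views: tips are near scene (449,171) and the tube top near (443,203). I'll descend to just above the ring.

play_rows(series=[[[0,0,-1.5],[0,0,0],-1],[[0,0,-1.5],[0,0,0],-1],[[0,0,-1.5],[0,0,0],-1],[[0,0,-1],[0,0,0],-1],[[0,0,-0.8],[0,0,0],-1],[[0,0,-0.4],[0,0,0],-1],[[0,0,0],[0,0,0],-1],[[0,0,0],[0,0,0],-1]])

```text
clock: 3.4
ee_pos: [0.5259, -0.3416, 0.0523]
eef_rot: [[0.965, -0.261, 0.001], [-0.261, -0.965, -0.0], [0.001, 0.0, -1.0]]
ft_force: [0.5, -0.3, 0.2]
opening: 1.0
finger_force: 0.0
```

Run:
```python
from h import *
S=env.get_image("scene");T=env.get_image("top");o=env.get_obs();print(o["ee_pos"],o["ft_force"])
cv2.imwrite("pics/c3.png",np.hstack([cv2.resize(S["pixels"][150:270,380:500],(400,400),interpolation=2),cv2.resize(T["pixels"][215:335,400:520],(400,400),interpolation=2)])[:,:,::-1])
```

```text
[ 0.52591317 -0.34161043  0.0523314 ] [-0.14468222 -0.05607317 -0.03940644]
```

View pics/c3.png

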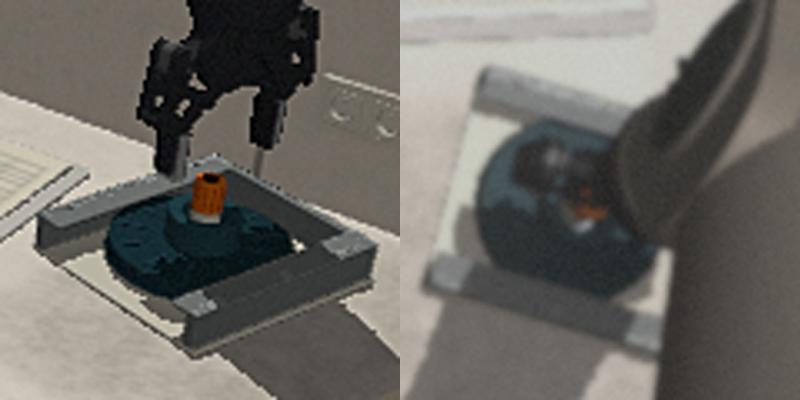

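Run:
```python
from h import *
S=env.get_image("scene");T=env.get_image("top")
for s in(1,-1):
  for z in(.052,.065,.08):
    X=np.array([.526,-.3416,z])+s*.05*np.array([.262,.965,0])
    p=pix(S,X);q=pix(T,X);print(s,z,"S crop",(p[0]-380)*3.333,(p[1]-150)*3.333,"T",400+(q[0]-400)*3.333,(q[1]-215)*3.333)
p=pix(S,[.526,-.3416,.073]);print((p[0]-380)*3.333,(p[1]-150)*3.333)
```

```text
1 0.052 S crop 156.37124373091984 221.91393412452575 T 515.2422054092684 183.91025318305557
1 0.065 S crop 158.8431429978113 205.8183296062519 T 519.8188491961052 181.90106202015423
1 0.08 S crop 161.73043962819744 187.01789331336047 T 525.2371726598257 179.52236528776677
-1 0.052 S crop 255.91636574084583 185.22918596755318 T 655.7624547100914 223.5834266071126
-1 0.065 S crop 258.8389211961627 169.5398238918662 T 662.0444044025758 222.0404126406765
-1 0.08 S crop 262.2510315344369 151.22234955891898 T 669.4825390116353 220.21340890014312
211.4821445056395 177.46362341942657
```

play_rows(series=[[[0,0,0],[0,0,0],0.2],[[0,0,0],[0,0,0],0.6],[[0,0,0],[0,0,0],1],[[0,0,0],[0,0,0],1],[[0,0,0],[0,0,0],1],[[0,0,0],[0,0,0],1],[[0,0,0],[0,0,0],1],[[0,0,0],[0,0,0],1]])

```text
clock: 4.6
ee_pos: [0.5257, -0.3415, 0.0519]
eef_rot: [[0.965, -0.261, 0.0], [-0.261, -0.965, 0.0], [0.0, -0.0, -1.0]]
ft_force: [-0.2, -0.4, -0.2]
opening: 0.002
finger_force: 0.0
```

Run:
```python
from h import *
S=env.get_image("scene");T=env.get_image("top");o=env.get_obs();print(o["ee_pos"],o["ft_force"],o["opening"],o["finger_force"])
cv2.imwrite("pics/c4.png",np.hstack([cv2.resize(S["pixels"][170:230,410:470],(400,400),interpolation=2),cv2.resize(T["pixels"][215:335,400:520],(400,400),interpolation=2)])[:,:,::-1])
```

```text
[ 0.52569346 -0.34148489  0.05192058] [0.1210912  0.26850959 0.17245603] -0.0010800673188600337 0.0
```

View pics/c4.png

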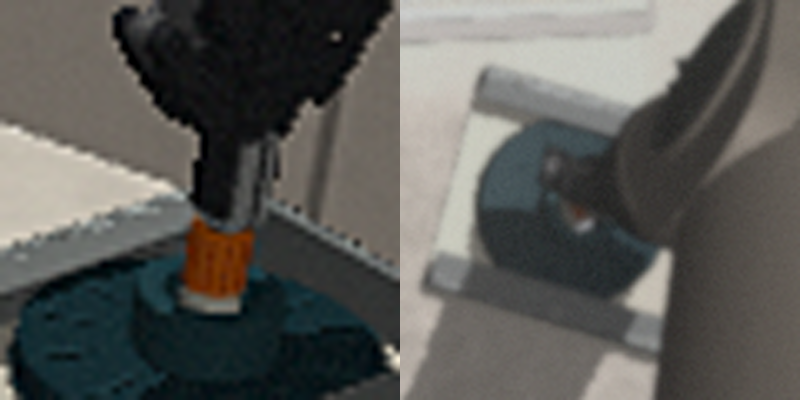

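The shut tips sit right at the tube's top, near scene (444,204), so the real tips are about 2 cm higher than the reported TCP. I'll reopen, go down 2.2 cm and close again.

play_rows(series=[[[0,0,0],[0,0,0],-1],[[0,0,0],[0,0,0],-1],[[0,0,0],[0,0,0],-1],[[0,0,0],[0,0,0],-1],[[0,0,0],[0,0,0],-1],[[0,0,-0.8],[0,0,0],-1],[[0,0,-0.8],[0,0,0],-1],[[0,0,-0.6],[0,0,0],-1]])

```text
clock: 5.7
ee_pos: [0.5254, -0.3412, 0.0289]
eef_rot: [[0.965, -0.261, -0.001], [-0.261, -0.965, 0.0], [-0.001, -0.0, -1.0]]
ft_force: [0.6, -0.8, -0.4]
opening: 0.997
finger_force: 0.0
```

play_rows(series=[[[0,0,0],[0,0,0],-1],[[0,0,0],[0,0,0],-0.3],[[0,0,0],[0,0,0],0.2],[[0,0,0],[0,0,0],0.5],[[0,0,0],[0,0,0],1],[[0,0,0],[0,0,0],1],[[0,0,0],[0,0,0],1],[[0,0,0],[0,0,0],1]])

```text
clock: 6.7
ee_pos: [0.5258, -0.3415, 0.0302]
eef_rot: [[0.965, -0.261, 0.0], [-0.261, -0.965, -0.0], [0.0, -0.0, -1.0]]
ft_force: [-2.2, 2.1, 5.8]
opening: 0.231
finger_force: 58.5
```

Run:
```python
from h import *
S=env.get_image("scene");o=env.get_obs();print(o["ee_pos"],o["ft_force"],o["opening"],o["finger_force"])
try: print(orange(S,(400,180,480,230)))
except Exception as e: print(e)
cv2.imwrite("pics/c5.png",np.hstack([cv2.resize(S["pixels"][170:230,410:470],(400,400),interpolation=2)])[:,:,::-1])
```

```text
[ 0.52584934 -0.34152352  0.03028004] [-1.46791114  1.01752978  5.50691119] 0.23105176969913915 58.49871039390564
(array([441, 203,   7,  12,  31]), array([445.12903226, 208.87096774]))
```

View pics/c5.png

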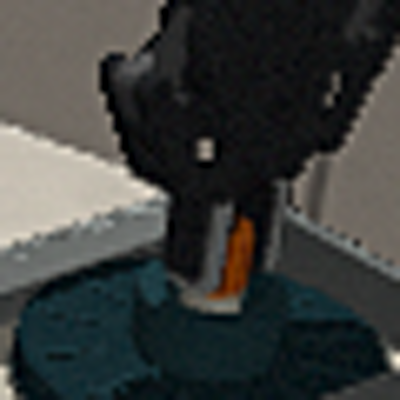

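play_rows(series=[[[0,0,0.1],[0,0,0],1],[[0,0,0.1],[0,0,0],1],[[0,0,0],[0,0,0],1],[[0.13,0.48,0],[0,0,0],1],[[0.26,0.97,0],[0,0,0],1],[[0.26,0.97,0],[0,0,0],1],[[0.26,0.97,0],[0,0,0],1],[[0,0,0],[0,0,0],1]], grip_force=80)

```text
clock: 7.75
ee_pos: [0.5353, -0.3063, 0.0319]
eef_rot: [[0.966, -0.26, 0.0], [-0.26, -0.966, 0.0], [0.0, -0.0, -1.0]]
ft_force: [0.0, -0.1, -2.1]
opening: 0.228
finger_force: 78.3
```

play_rows(series=[[[0.39,1.45,0],[0,0,0],1],[[0.39,1.45,0],[0,0,0],1],[[0.39,1.45,0],[0,0,0],1],[[0.39,1.45,0],[0,0,0],1],[[0.39,1.45,0],[0,0,0],1],[[0.39,1.45,0],[0,0,0],1],[[0.39,1.45,0],[0,0,0],1],[[0,0,0],[0,0,0],1]])

```text
clock: 8.75
ee_pos: [0.5626, -0.2044, 0.0319]
eef_rot: [[0.966, -0.259, 0.0], [-0.259, -0.966, 0.001], [0.0, -0.001, -1.0]]
ft_force: [-0.3, 0.5, -3.1]
opening: 0.226
finger_force: 78.4
```

play_rows(series=[[[0.39,1.45,0],[0,0,0],1],[[0.39,1.45,0],[0,0,0],1],[[0,0,0],[0,0,0],1],[[0,0,1],[0,0,0],1],[[0,0,1.5],[0,0,0],1],[[0,0,2],[0,0,0],1],[[0,0,2],[0,0,0],1],[[0,0,0],[0,0,0],1]])

```text
clock: 9.75
ee_pos: [0.571, -0.1778, 0.0992]
eef_rot: [[0.965, -0.262, 0.004], [-0.262, -0.965, -0.001], [0.004, -0.0, -1.0]]
ft_force: [0.4, -0.1, -4.0]
opening: 0.224
finger_force: 78.5
```

Run:
```python
from h import *
S=env.get_image("scene");T=env.get_image("top");o=env.get_obs();print(o["ee_pos"],o["ft_force"],o["opening"],o["finger_force"])
a=S["pixels"][140:340,270:480];b=T["pixels"][200:340,240:500]
cv2.imwrite("pics/c6.png",np.hstack([cv2.resize(a,(410,390),interpolation=2),cv2.resize(b,(390,390*140//260*1),interpolation=2) if 0 else cv2.copyMakeBorder(cv2.resize(b,(390,210),interpolation=2),0,180,0,0,0)])[:,:,::-1])
```

```text
[ 0.56979301 -0.17733795  0.09707795] [-0.76708127  0.64461089 -2.998441  ] 0.22856800729581964 78.49618077278137
```

View pics/c6.png

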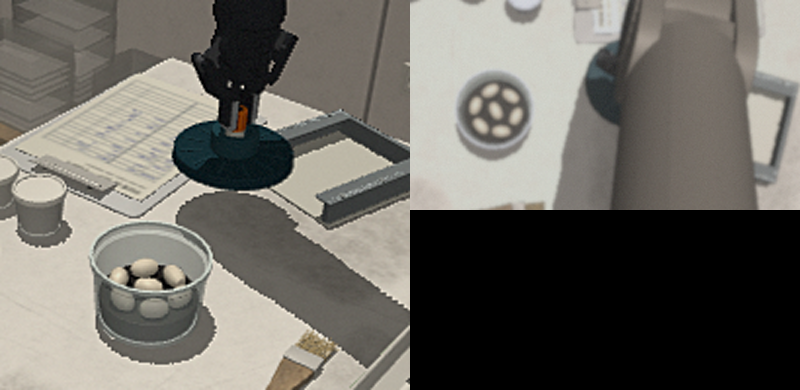

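Run:
```python
from h import *
S=env.get_image("scene");T=env.get_image("top")
print("old",ray(T,296,273,.075),ray(S,346.4,271.5,.075),tri(T,(296,273),S,(346.4,271.5)))
# ellipse fit of rim in scene: leading edges seen radially
for n,d,X,roi in(("T",T,(.5255,.0267,.075),0),("S",S,(.5255,.0267,.075),0)):
    X=np.array(X); g=cv2.GaussianBlur(cv2.cvtColor(d["pixels"],cv2.COLOR_RGB2GRAY),(0,0),.7).astype(np.float32)
    A=[];B=[]
    for a in np.linspace(0,2*np.pi,72,endpoint=False):
        e=np.array([np.cos(a),np.sin(a),0]); r=np.arange(.050,.070,.0005)
        P=np.array([pix(d,X+e*k) for k in r],np.float32)
        pr=cv2.remap(g,P[:,0].copy()[None],P[:,1].copy()[None],1)[0]
        k=np.argmax(np.abs(np.diff(pr[10:]))) +10   # outer edge ~.06
        A.append([e[0],e[1],1]);B.append(r[k]+.00025)
    A=np.array(A);B=np.array(B);w=np.ones(72,bool)
    for _ in range(6):
        s=np.linalg.lstsq(A[w],B[w],rcond=None)[0]; w=np.abs(A@s-B)<max(.0012,1.5*np.std((A@s-B)[w]))
    print(n,X[:2]+s[:2],"r",s[2],w.sum(),np.round(B[::6]*1e3,1))
```

```text
old [0.52559323 0.02674613 0.075     ] [0.52633982 0.03162381 0.075     ] [0.52724129 0.02771845 0.07205761]
T [0.52609646 0.02909321] r 0.05861592455313412 38 [60.3 60.3 59.3 58.3 65.3 58.3 60.3 69.8 62.3 55.3 58.8 59.3]
S [0.52586454 0.02800279] r 0.05962170778847196 37 [60.8 60.8 66.3 61.3 59.3 57.3 62.8 65.3 58.8 60.3 58.3 59.3]
```

play_rows(series=[[[0,0,2],[0,0,0],1],[[0,0,1.8],[0,0,0],1],[[-0.5,2.5,0],[0,0,0],1],[[-0.8,3.5,0],[0,0,0],1],[[-0.8,3.5,0],[0,0,0],1],[[-0.8,3.5,0],[0,0,0],1],[[-0.8,3.5,0],[0,0,0],1],[[-0.5,2.5,0],[0,0,0],1]])

```text
clock: 10.95
ee_pos: [0.5274, 0.0146, 0.1351]
eef_rot: [[0.966, -0.26, 0.0], [-0.26, -0.966, 0.0], [-0.0, -0.0, -1.0]]
ft_force: [0.0, 0.6, -3.5]
opening: 0.221
finger_force: 78.6
```

play_rows(series=[[[-0.2,1.5,0],[0,0,0],1],[[0,0,0],[0,0,0],1],[[0,0,0],[0,0,0],1],[[0,0,-0.5],[0,0,0],1],[[0,0,-0.5],[0,0,0],1],[[0,0,0],[0,0,0],1],[[0,0,0],[0,0,0],1],[[0,0,0],[0,0,0],1]])

```text
clock: 11.95
ee_pos: [0.526, 0.028, 0.125]
eef_rot: [[0.965, -0.261, 0.0], [-0.261, -0.965, 0.0], [0.0, -0.0, -1.0]]
ft_force: [-0.0, -0.3, -2.1]
opening: 0.225
finger_force: 78.6
```

Run:
```python
from h import *
S=env.get_image("scene");o=env.get_obs();print(o["ee_pos"],o["ft_force"],o["opening"])
X=o["ee_pos"]; im=S["pixels"].copy()
cover=cv2.inRange(cv2.cvtColor(im,cv2.COLOR_RGB2HSV),(85,90,20),(108,255,255)); cover[:,:300]=0;cover[:,400:]=0;cover[:200]=0;cover[330:]=0
ys,xs=np.nonzero(cover);
for r in range(ys.min(),ys.max()+1,4):
    k=xs[ys==r]; print(r,k.min(),k.max(),end=" | ")
# predicted extents of the cover's foot if centred at TCP
for z in(X[2]-.021,X[2]-.010):
    P=np.array([pix(S,[X[0]+.069*np.cos(a),X[1]+.069*np.sin(a),z]) for a in np.linspace(0,6.28,90)]);print("\npred",z,P.min(0),P.max(0))
cv2.imwrite("pics/c7.png",cv2.resize(im[180:340,260:440],(720,600),interpolation=2)[:,:,::-1]*1)
```

```text
[0.5259447  0.02794515 0.12501254] [ 0.77352585  0.51843468 -3.03494732] 0.22723744821479713
214 360 360 | Traceback (most recent call last):
  File "<stdin>", line 7, in <module>
    return umr_minimum(a, axis, None, out, keepdims, initial, where)
ValueError: zero-size array to reduction operation minimum which has no identity
```

Run:
```python
from h import *
S=env.get_image("scene");o=env.get_obs()
X=o["ee_pos"]; im=S["pixels"].copy()
g=im.astype(int); m=((g[:,:,2]-g[:,:,0]>12)&(g.sum(2)<260)).astype(np.uint8); m[:,:300]=0;m[:,410:]=0;m[:190]=0;m[330:]=0
n,l,s,c=cv2.connectedComponentsWithStats(m); i=1+s[1:,4].argmax(); print(s[i]); ys,xs=np.nonzero(l==i)
for r in range(ys.min(),ys.max()+1,5):
    k=xs[ys==r]; print(r,k.min(),k.max(),end=" | ")
for z in(X[2]-.021,X[2]-.010):
    P=np.array([pix(S,[X[0]+.069*np.cos(a),X[1]+.069*np.sin(a),z]) for a in np.linspace(0,6.28,90)]);print("\npred",z,P.min(0),P.max(0))
cv2.imwrite("pics/c7.png",cv2.resize(im[180:330,260:440],(720,600),interpolation=2)[:,:,::-1])
```

```text
[ 313  234   72   46 2269]
234 338 338 | 239 322 371 | 244 317 379 | 249 314 382 | 254 314 384 | 259 314 384 | 264 315 383 | 269 320 380 | 274 329 374 | 279 349 354 | 
pred 0.10402559352549891 [311.87351725 238.51440117] [385.37689246 280.45290267]

pred 0.11502559352549892 [311.96681216 233.83512385] [385.91286192 275.45375755]
```

View pics/c7.png

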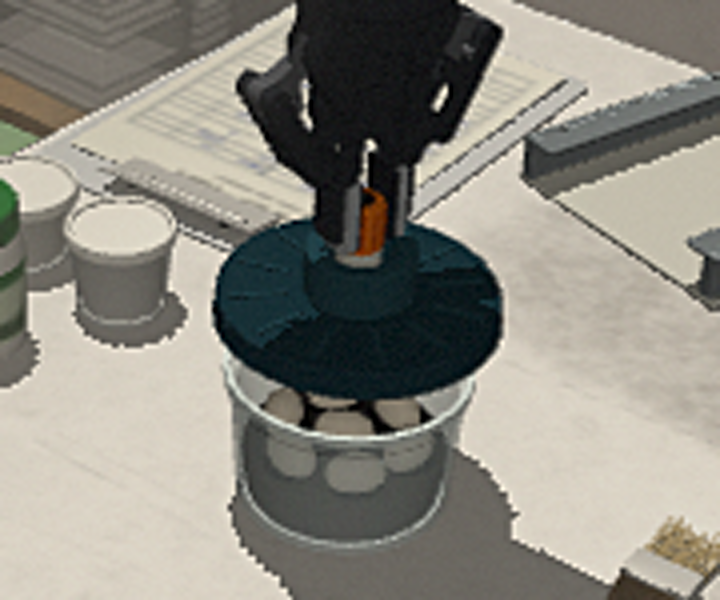

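The cover is level over the tub and nearly concentric: cover u 313–385 (centre 349), rim centre about 347. I'll shift about 1 mm and lower gently.

play_rows(series=[[[0.1,0.1,0],[0,0,0],1],[[0,0,-0.7],[0,0,0],1],[[0,0,-0.7],[0,0,0],1],[[0,0,-0.6],[0,0,0],1],[[0,0,-0.4],[0,0,0],1],[[0,0,-0.3],[0,0,0],1],[[0,0,0],[0,0,0],1],[[0,0,0],[0,0,0],1]])

```text
clock: 13.05
ee_pos: [0.527, 0.029, 0.0981]
eef_rot: [[0.965, -0.261, 0.0], [-0.261, -0.965, 0.0], [0.0, -0.0, -1.0]]
ft_force: [0.2, 0.5, -3.2]
opening: 0.223
finger_force: 78.6
```

play_rows(series=[[[0,0,-0.1],[0,0,0],1],[[0,0,-0.1],[0,0,0],1],[[0,0,-0.1],[0,0,0],1],[[0,0,-0.1],[0,0,0],1],[[0,0,-0.1],[0,0,0],1],[[0,0,0],[0,0,0],1],[[0,0,0],[0,0,0],1],[[0,0,0],[0,0,0],1]])

```text
clock: 14.05
ee_pos: [0.5269, 0.0289, 0.0929]
eef_rot: [[0.965, -0.261, -0.0], [-0.261, -0.965, 0.0], [-0.0, -0.0, -1.0]]
ft_force: [0.1, -0.8, -2.4]
opening: 0.225
finger_force: 78.6
```

play_rows(series=[[[0,0,-0.1],[0,0,0],1],[[0,0,-0.1],[0,0,0],1],[[0,0,0],[0,0,0],1],[[0,0,0],[0,0,0],1],[[0,0,-0.1],[0,0,0],1],[[0,0,0],[0,0,0],1],[[0,0,0],[0,0,0],1],[[0,0,0],[0,0,0],1]])

```text
clock: 15.05
ee_pos: [0.5273, 0.0289, 0.0914]
eef_rot: [[0.965, -0.262, 0.001], [-0.262, -0.965, 0.0], [0.001, -0.0, -1.0]]
ft_force: [-9.1, -3.0, 27.2]
opening: 0.226
finger_force: 82.5
```

play_rows(series=[[[0,0,0.2],[0,0,0],1],[[0,0,0.1],[0,0,0],1],[[-0.1,-0.05,0],[0,0,0],1],[[-0.05,0,0],[0,0,0],1],[[0,0,-0.1],[0,0,0],1],[[0,0,-0.1],[0,0,0],1],[[0,0,0],[0,0,0],1],[[0,0,0],[0,0,0],1]])

```text
clock: 16.05
ee_pos: [0.5265, 0.0285, 0.0915]
eef_rot: [[0.965, -0.261, 0.002], [-0.261, -0.965, 0.0], [0.002, -0.001, -1.0]]
ft_force: [4.4, -1.4, 6.2]
opening: 0.227
finger_force: 80.1
```

Run:
```python
from h import *
S=env.get_image("scene");o=env.get_obs();print(o["ee_pos"],o["ft_force"],o["wrist_torque"],o["opening"])
im=S["pixels"];cv2.imwrite("pics/c8.png",cv2.resize(im[210:330,275:425],(750,600),interpolation=2)[:,:,::-1])
for z in(.065,.075):
  P=np.array([pix(S,[.526+.06*np.cos(a),.028+.06*np.sin(a),z]) for a in np.linspace(0,6.28,90)]);print((P.min(0)-[275,210])*5,(P.max(0)-[275,210])*5)
```

```text
[0.5264364  0.02846716 0.09154364] [ 5.66371349 -1.52347406  5.94318975] [-0.24044297 -1.06074947  0.00924448] 0.22660939911199038
[206.06833331 236.05926346] [518.87044863 422.82105827]
[206.59883092 215.54240323] [521.07610418 401.18254502]
```

View pics/c8.png

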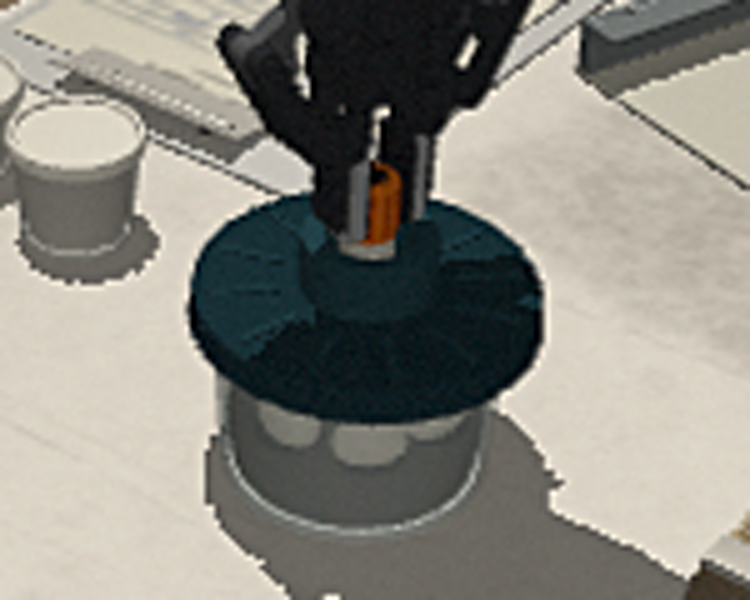

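It appears seated, with the cover plate level. I'll release in steps and check where it settles.

play_rows(series=[[[0,0,0],[0,0,0],0.4],[[0,0,0],[0,0,0],0.2],[[0,0,0],[0,0,0],0],[[0,0,0],[0,0,0],-0.5],[[0,0,0],[0,0,0],-1],[[0,0,0],[0,0,0],-1],[[0,0,0],[0,0,0],-1],[[0,0,0],[0,0,0],-1]], grip_force=40)

```text
clock: 17.1
ee_pos: [0.5254, 0.0285, 0.0909]
eef_rot: [[0.965, -0.261, 0.0], [-0.261, -0.965, 0.0], [0.0, -0.0, -1.0]]
ft_force: [0.2, -0.1, -0.0]
opening: 1.001
finger_force: 0.0
```

Run:
```python
from h import *
S=env.get_image("scene");T=env.get_image("top");o=env.get_obs();print(o["ee_pos"],o["ft_force"],o["opening"])
im=S["pixels"];cv2.imwrite("pics/c9.png",np.hstack([cv2.resize(im[210:330,275:425],(450,360),interpolation=2),cv2.resize(T["pixels"][215:335,240:355],(345,360),interpolation=2)])[:,:,::-1])
g=im.astype(int); m=((g[:,:,2]-g[:,:,0]>12)&(g.sum(2)<260)).astype(np.uint8); m[:,:300]=0;m[:,410:]=0;m[:190]=0;m[330:]=0
n,l,s,c=cv2.connectedComponentsWithStats(m); i=1+s[1:,4].argmax(); print(s[i])
print(orange(S,(300,220,400,280)))
for z in(.070,.084):
  P=np.array([pix(S,[.526+.069*np.cos(a),.028+.069*np.sin(a),z]) for a in np.linspace(0,6.28,90)]);print(P.min(0),P.max(0))
P=np.array([pix(S,[.526+.011*np.cos(a),.028+.011*np.sin(a),z]) for a in np.linspace(0,6.28,90) for z in(.110,.134)]);print("orange",P.min(0),P.max(0))
```

```text
[0.52538037 0.0284315  0.09090218] [ 0.03282699  0.66924246 -0.87897653] 1.002227208057622
[ 313  248   70   47 2226]
(array([343, 242,  12,  17, 143]), array([348.11188811, 251.39160839]))
[311.56938049 252.6564713 ] [383.7352768 295.5181384]
[311.68387067 246.89449915] [384.39367159 289.38738526]
orange [342.81887857 241.70126412] [355.31946866 258.97808051]
```

View pics/c9.png

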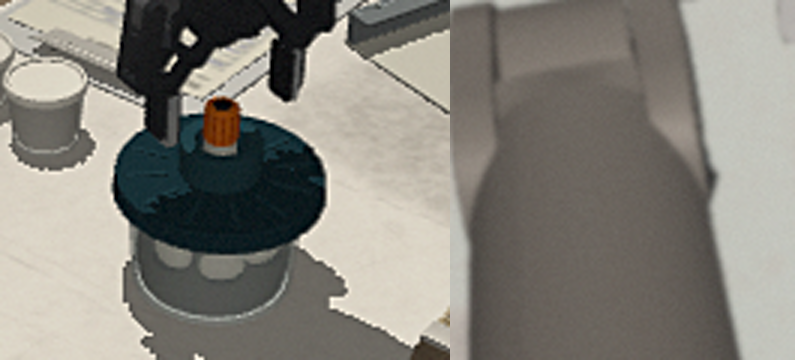

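The cover and orange extents match the seated prediction to about 1 px. That last picture takes me to 11 viewed, one over the limit of 10, so the rest is by numbers only. Next is the ring grasp.

play_rows(series=[[[0,0,-0.6],[0,0,0],-1],[[0,0,-0.6],[0,0,0],-1],[[0,0,-0.6],[0,0,0],-1],[[0,0,-0.6],[0,0,0],-1],[[0,0,0],[0,0,0],-1],[[0,0,0],[0,0,0],-0.6],[[0,0,0],[0,0,0],-0.4],[[0,0,0],[0,0,0],-0.3]], grip_force=40)

```text
clock: 18.2
ee_pos: [0.5255, 0.0283, 0.0671]
eef_rot: [[0.965, -0.261, 0.0], [-0.261, -0.965, -0.0], [0.0, 0.0, -1.0]]
ft_force: [0.0, -0.5, 0.7]
opening: 0.653
finger_force: 0.6
```

play_rows(series=[[[0,0,0],[0,0,0],-0.2],[[0,0,0],[0,0,0],0],[[0,0,0],[0,0,0],0.5],[[0,0,0],[0,0,0],1],[[0,0,0],[0,0,0],1],[[0,0,0],[0,0,0],1],[[0,0,0],[0,0,0],1],[[0,0,0],[0,0,0],1]])

```text
clock: 19.2
ee_pos: [0.5255, 0.0282, 0.0675]
eef_rot: [[0.965, -0.262, 0.0], [-0.262, -0.965, -0.0], [0.0, -0.0, -1.0]]
ft_force: [-3.5, -2.3, 11.8]
opening: 0.617
finger_force: 39.7
```

play_rows(series=[[[0,0,0],[0,0,0],1],[[0,0,0.1],[0,0,0],1],[[0,0,0.2],[0,0,0],1],[[0,0,0.2],[0,0,0],1],[[0,0,0.3],[0,0,0],1],[[0,0,0],[0,0,0],1],[[0,0,0],[0,0,0],1],[[0,0,0],[0,0,0],1]], grip_force=60)

```text
clock: 20.2
ee_pos: [0.5254, 0.0285, 0.0748]
eef_rot: [[0.965, -0.261, -0.0], [-0.261, -0.965, 0.0], [-0.0, -0.0, -1.0]]
ft_force: [-0.2, 0.0, -2.0]
opening: 0.612
finger_force: 62.8
```

The load is about 2 N, so it's the cover alone. I'll lift straight up.

play_rows(series=[[[0,0,0.7],[0,0,0],1],[[0,0,1],[0,0,0],1],[[0,0,1.5],[0,0,0],1],[[0,0,1.5],[0,0,0],1],[[0,0,1.5],[0,0,0],1],[[0,0,1.5],[0,0,0],1],[[0,0,1.5],[0,0,0],1],[[0,0,0.8],[0,0,0],1]])

```text
clock: 21.2
ee_pos: [0.5257, 0.0285, 0.176]
eef_rot: [[0.965, -0.261, 0.001], [-0.261, -0.965, 0.0], [0.001, -0.0, -1.0]]
ft_force: [-0.2, 0.1, -2.5]
opening: 0.608
finger_force: 62.9
```

Run:
```python
from h import *
S=env.get_image("scene");o=env.get_obs();print(o["ee_pos"],o["ft_force"],o["opening"],o["finger_force"])
print(orange(S,(300,220,400,280)))
g=S["pixels"].astype(int); m=((g[:,:,2]-g[:,:,0]>12)&(g.sum(2)<260)).astype(np.uint8); m[:,:290]=0;m[:,410:]=0;m[:120]=0;m[330:]=0
n,l,s,c=cv2.connectedComponentsWithStats(m); i=1+s[1:,4].argmax(); print(s[i])
for z in(.180,.194):
  P=np.array([pix(S,[.526+.069*np.cos(a),.028+.069*np.sin(a),z]) for a in np.linspace(0,6.28,90)]);print(P.min(0),P.max(0))
```

```text
[0.52598619 0.02857529 0.17660946] [ 1.31552626  0.36349232 -0.927412  ] 0.6137617549161305 62.91990336030722
(array([343, 245,  12,  14, 125]), array([348.48 , 251.592]))
[ 313  200   74   46 2178]
[312.5176281  205.07594121] [389.18995731 244.57263511]
[312.64681738 198.6185063 ] [389.93338935 237.60204469]
```

The tube stays where it was (orange centroid (348,252)) and the cover is about 11 cm up. I'll move it aside toward −y.

play_rows(series=[[[0,-1,0.3],[0,0,0],1],[[0,-2.5,0.2],[0,0,0],1],[[0.3,-3.5,0],[0,0,0],1],[[0.3,-3.5,0],[0,0,0],1],[[0.3,-3.5,0],[0,0,0],1],[[0,-3,0],[0,0,0],1],[[0,-2,0],[0,0,0],1],[[0,-1,0],[0,0,0],1]])

```text
clock: 22.25
ee_pos: [0.5337, -0.1732, 0.1794]
eef_rot: [[0.965, -0.263, -0.001], [-0.263, -0.965, -0.0], [-0.001, 0.0, -1.0]]
ft_force: [-0.1, -0.0, -2.1]
opening: 0.609
finger_force: 63.0
```

play_rows(series=[[[0,0,0],[0,0,0],1],[[0,0,0],[0,0,0],1],[[0,0,0],[0,0,0],1],[[0,0,0],[0,0,0],1],[[0,0,0],[0,0,0],1],[[0,0,0],[0,0,0],1],[[0,0,0],[0,0,0],1],[[0,0,0],[0,0,0],1]])

```text
clock: 23.25
ee_pos: [0.5344, -0.1716, 0.1799]
eef_rot: [[0.965, -0.261, 0.0], [-0.261, -0.965, 0.0], [0.0, -0.0, -1.0]]
ft_force: [0.3, 0.7, -2.1]
opening: 0.61
finger_force: 63.0
```

Run:
```python
from h import *
S=env.get_image("scene");T=env.get_image("top");o=env.get_obs();print(o["ee_pos"],o["ft_force"],o["opening"],o["finger_force"])
a=orange(S,(300,220,400,280));b=orange(T,(260,230,340,310));print(a,b,tri(T,b[1],S,a[1]))
g=S["pixels"].astype(int); m=((g[:,:,2]-g[:,:,0]>12)&(g.sum(2)<260)).astype(np.uint8); m[:,:360]=0;m[:,540:]=0;m[:80]=0;m[330:]=0
n,l,s,c=cv2.connectedComponentsWithStats(m); i=1+s[1:,4].argmax(); print(s[i])
X=o["ee_pos"]
for z in(.185,.199):
  P=np.array([pix(S,[X[0]+.069*np.cos(a),X[1]+.069*np.sin(a),z]) for a in np.linspace(0,6.28,90)]);print(P.min(0),P.max(0))
```

```text
[ 0.53438612 -0.17156459  0.17989638] [-0.69901716 -1.01888003 -2.4799361 ] 0.6097760067779503 62.974065486341715
(array([343, 242,  12,  17, 140]), array([348.44285714, 250.55      ])) (array([291, 268,   8,   7,  21]), array([294.61904762, 272.0952381 ])) [0.52456033 0.02841972 0.12184843]
[ 373  163   67   36 1525]
[373.18550848 168.92049912] [441.09960596 199.26890845]
[373.72080806 162.9686885 ] [442.12053841 192.86023521]
```

```bash
python3 -c "
from bench import env
print(env.finish_job())"
```

```text
the job is handed in; nothing more can be done
None
```

I handed the job in at about 23 s: the last measurements showed the clear lid seated in the tub and the cover held level about 0.18 m up, 0.20 m to the side; no verdict came back, and I viewed 11 pictures, one over the limit of 10.

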